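Lock the tube mixer's hold-down bar: start its captive T-screw by feel and keep hold of it

TASK

The tubes on the bench mixer are to be held down: raise the captive T-screw in the hold-down bar, swing the bar home over the rack until its end is under the keeper, and lower the screw into the mouth of the threaded pillar. So that it cannot cross-thread, turn the screw backward (anticlockwise from above) until you feel its thread drop, then forward (clockwise) about one full turn from there, and finish with the gripper still holding the T-handle with the screw started. Leave the boxes and the bottle beside the mixer where they are.

Things in the scene. Friction and masses are not known exactly. Their poses are not given: they have to be found in the camera images.
- mixer: bench tube mixer, white housing, aluminium platform 294 x 260 mm whose top is 68 mm above the bench, with an orange rack of tubes on it; fixed. Origin on the bench under the rack's middle; x away from its front panel, y left seen from the front, z up. The bar's pivot post stands at x = +112 mm, the threaded pillar at x = -115 mm, both at y = 0.
- pivot (a point): vertical hinge axis of the hold-down bar, at the bar's top face (174 mm above the bench), on the mixer
- hold_bar (a joint): angle of the hold-down bar, rad: 0 = home against its stop, pointing from the pivot to -x of the mixer; grows as it swings out to +y of the mixer (clockwise from above), 1.45 at most. Aluminium, 30 mm wide, 8 mm thick, top 174 mm above the bench, clear plate beneath; keeps its height, stays where left (hinge friction 0.06 N m). Screw axis 227 mm from the pivot axis, bar's end 34 mm farther
- keeper (a point): middle of the keeper's lip underside, on the mixer, 177 mm above the bench: an aluminium lip 16 x 46 mm, 8 mm thick (top 185 mm), over the place of the home bar's end; its post stands on the mixer's -y side, it is open to +y, where the bar comes from. It is 27 mm in front of the screw's axis when home
- boss_mouth (a point): centre of the rim of the upright threaded pillar, 152 mm above the bench; mouth 26 mm wide, pillar 36 mm. The screw's axis is over it when the bar is home. Thread right-handed, single-start, 8 mm lead; the angle at which it starts is hidden and varies. The screw's tip clears the rim only with screw_lift above 0.030; lower, it strikes the pillar when the bar is swung
- t_handle: T-handle of the captive screw: red bar 60 mm long (its x), 10 mm thick (y), 27 mm high (z, up), white dot near its +x end, on a steel neck 12 mm thick. Origin on the screw's axis, 166 mm above the bench plus screw_lift. The red bar reaches from 24 to 51 mm above the origin; below it 8 mm of free neck, then a collar 27 mm wide at 8 to 14 mm
- t_grip (a point): centre of the T-handle's red bar, on the screw's axis, 37.5 mm above the origin of t_handle; x along the bar, z up
- screw_lift (a joint): height of the captive screw in the bar, m: 0 = hanging lowest, 0.038 = fully raised. Sinks by its weight (0.28 kg) when free to slide between the fingers or let go. On the pillar it rests on the first thread at 0.014 to 0.022, climbs 8 mm per turn backward up to 0.022, falls 8 mm to about 0.014 where the thread drops, then sinks 8 mm per turn forward
- screw_turn (a joint): turn of the captive screw in the bar, rad, counted on over many turns: grows turning backward (anticlockwise from above), falls turning forward. Starts between -2.6 and -1.2; with the bar home the thread drops somewhere from -0.5 to +0.5 (at 0 the T-handle lies along the hold-down bar, white dot toward the pivot). Turns easily (0.02 N m), stays as left
- cryo_box: bystander: navy box with a yellow lid, loose on the bench, origin under its middle; leave it alone
- kit_white: bystander: white and yellow carton, loose on the bench, origin under its middle; leave it alone
- wash_medicine: bystander: amber bottle with a blue cap, loose on the bench, origin under its middle; leave it alone

How it is judged:
By the outcome, as a careful person would: the job done as asked, in the order asked, and still so for the second after the job is handed in, while the arm keeps its last pose, push and grip.
It also fails if it takes over 72 s, if anything falls off the work surface, if the arm or the gripper's body presses on something with over 40 N, if the wrist force passes 120 N, or if a joint passes its speed limit or range.

ROBOT

A 6-joint arm with a two-finger parallel gripper is mounted at the origin on the work surface; the furniture and walls round the work are solid. World frame = base frame: x ahead of the robot, y to its left, z up, the work surface at z = 0. Lengths are in m, angles in degrees, forces in N, time in s.
With the tool pointing down it reaches from about 0.325 to 0.9 m from the base axis. Payload 3.5 kg.
Tool frame: the origin (TCP) lies at the very end of the fingers, on their centre line; the grasp point (between the pads) lies 19 mm behind it; z points along the fingers, y is the line along which they close (so a half turn about z gives the same grasp; the last joint's range is limited). The gripper opens to 85 mm and grips with 20 to 120 N. Pads are 22 mm wide; open, the fingers measure 114 mm over their backs; the gripper's body (76 mm by 85 mm) begins 54 mm behind the grasp point. The pads swing forward as they close: fully open they stand 13 mm farther back than shut.
Start: joints at [66.497, 15.837, -1.513, 72.651, 0, 84.076], TCP at [0.189, 0.596, 0.231] pointing down, gripper open.
Joint ranges: [-178.77, 178.77], [-48.84, 107.48], [-61.69, 71.31], [-111.58, 123.2], [-90, 87.43], [-180, 180]. Speed limits (degrees/s): [147.25, 147.25, 180, 180, 180, 180].

INTERFACE

Orientations are given as [roll, pitch, yaw] about the fixed x, y, z axes, in that order (R = Rz(yaw) Ry(pitch) Rx(roll)).
In Python, from cell import arm gives the robot as it stands. Calls block until the motion is done:
- arm.goto(position, orientation): joint-space move of the TCP to a pose.
- arm.move_l(position, rotation=None, vel=0.15, threshold=None): straight line of the TCP; rotation=None keeps the orientation; vel is the mean speed in m/s. With threshold (N) it stops when the force on the tool has changed by that much, and returns True; else False.
- arm.goto_joints(angles): joint-space move.
- arm.move_gripper(opening, grip_force=None): finger opening in m; grip_force is the grip in N (None keeps the last); returns when the fingers have stopped.
- arm.pause(seconds).
- arm.solve_ik(position, orientation): joint angles nearest the present ones, or None.
- arm.grab_frame(name): name is "scene" or "top"; returns the picture (480x640x3 uint8, red, green, blue); there is no depth.
- arm.camera_params(name): a dict with "fx", "fy", "cx", "cy" (pixels), "position" and "attitude" of the camera in the world. Camera axes: x right, y down, z forward; pixel columns grow to the right and rows downward; lengths in m; the calibration is good to about 2 mm. A picture is of the moment at which its call begins. camera_params takes no time and is no camera call.
A pose or a line that the arm cannot do raises arm.PlanningError and nothing moves.
- arm.close_job(): hands the job in; it is judged then, once.
Readings, each from a call of its own:
- arm.read_time_s(): time.
- arm.read_qpos(): joint angles.
- arm.read_qvel(): joint speeds.
- arm.read_effort(): joint torques, N m.
- arm.read_eef_pos(): TCP position.
- arm.read_eef_rot(): TCP orientation.
- arm.read_force(): force on the tool from outside, world axes, zero at the start.
- arm.read_torque(): the same for the moment, N m.
- arm.read_finger_gap(): finger opening in m.
- arm.read_finger_force(): force on a finger pad.
Only numpy, scipy, OpenCV 4.12 (cv2) and the standard library are available. Lean on these libraries where they do the work, as an engineer would, in place of code of your own. Each camera call takes 0.05 s, during which the arm holds its last target. There are 200 camera calls.

## Working session

There is one attempt and no reset: what is moved stays moved. The work goes in short steps, each a Python script; the robot and the scene stay as the last script left them, time stands still between calls to the robot, and variables do not carry over. Pictures are saved under pics/ and viewed, at most 10 in all, crops included, and the job is handed in when it is done.

```bash
ls; mkdir -p pics; python3 - <<'E'
from cell import arm
import cv2
for n in("scene","top"):
    cv2.imwrite(f"pics/{n}0.png",arm.grab_frame(n)[:,:,::-1]); print(n,arm.camera_params(n))
print(arm.read_time_s(),arm.read_eef_pos(),arm.read_eef_rot(),arm.read_finger_gap())
E
```

```text
pics
scene {'fx': 581.8703348182008, 'fy': 581.8703348182008, 'cx': 317.6505349812532, 'cy': 237.9117770707159, 'position': array([ 0.14083983, -0.66995224,  0.99136734]), 'attitude': array([-135.3771191 ,   -0.30245481,  -25.77067332])}
top {'fx': 565.916418481052, 'fy': 565.916418481052, 'cx': 319.53451204648104, 'cy': 239.15482107510272, 'position': array([0.32518338, 0.0715105 , 1.29092053]), 'attitude': array([-1.70323579e+02, -1.35291935e-01, -9.15383194e+01])}
0.1 [0.18847207 0.59517    0.23026394] [-1.79885350e+02 -1.28899058e-02  1.62421310e+02] 0.08538987671290493
```

View pics/top0.png

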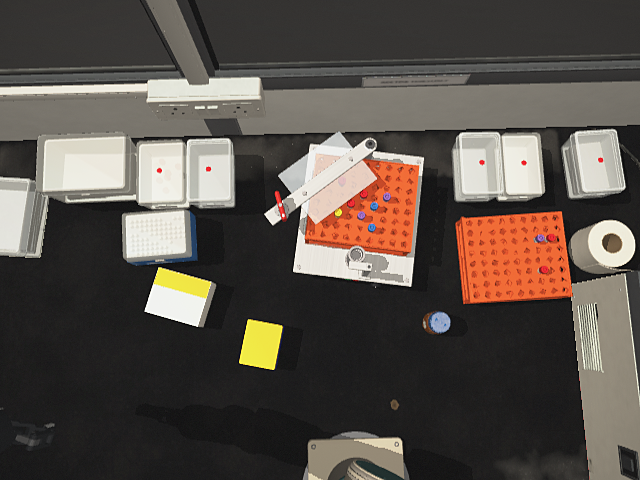

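View pics/scene0.png

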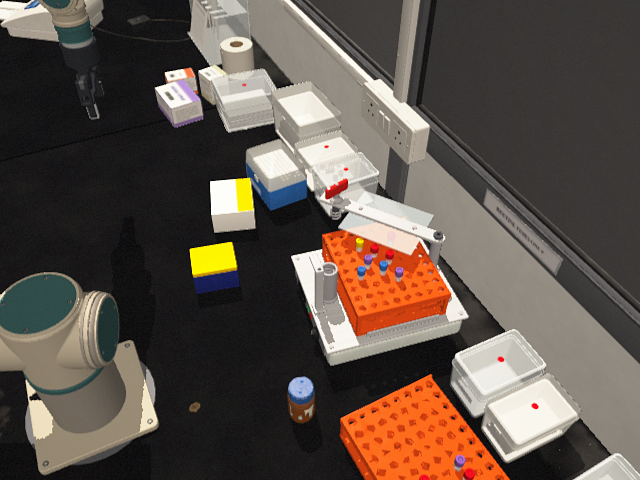

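```bash
cat > h.py <<'E'
import numpy as np, cv2
from scipy.spatial.transform import Rotation as R
from cell import arm
def ray(n,u,v):
    p=arm.camera_params(n); d=R.from_euler('xyz',p['attitude'],degrees=True).apply([(u-p['cx'])/p['fx'],(v-p['cy'])/p['fy'],1])
    return np.array(p['position']),d
def onplane(n,u,v,z):
    c,d=ray(n,u,v); return c+d*(z-c[2])/d[2]
def proj(n,P):
    p=arm.camera_params(n); q=R.from_euler('xyz',p['attitude'],degrees=True).inv().apply(np.array(P)-p['position'])
    return np.array([p['fx']*q[...,0]/q[...,2]+p['cx'],p['fy']*q[...,1]/q[...,2]+p['cy']]).T
def tri(a,b):
    (c1,d1),(c2,d2)=ray("top",*a),ray("scene",*b)
    s=np.linalg.lstsq(np.array([d1,-d2]).T,c2-c1,rcond=None)[0]
    return (c1+s[0]*d1+c2+s[1]*d2)/2, np.linalg.norm(c1+s[0]*d1-c2-s[1]*d2)
def crop(img,x0,y0,x1,y1,k,f):
    cv2.imwrite(f,cv2.resize(img[y0:y1,x0:x1,::-1],None,fx=k,fy=k,interpolation=cv2.INTER_CUBIC))
def red(n,img,x0,y0,x1,y1):
    s=img[y0:y1,x0:x1].astype(int); m=(s[...,0]>110)&(s[...,1]<70)&(s[...,2]<80)
    k,l,st,ce=cv2.connectedComponentsWithStats(m.astype('uint8')); 
    return [(st[i,4],ce[i]+[x0,y0],cv2.minAreaRect(np.argwhere(l==i)[:,::-1].astype('float32')+[[np.float32(x0),np.float32(y0)]])) for i in range(1,k) if st[i,4]>25]
E
python3 - <<'E'
from h import *
t=arm.grab_frame("top");s=arm.grab_frame("scene")
crop(t,255,125,435,295,4-.6 if 0 else 3.5,"pics/tc.png"); crop(s,290,160,480,360,3,"pics/sc.png")
print(red("top",t,255,180,300,230)); print(red("scene",s,310,170,360,210))
E
```

```text
[(np.int32(102), array([280.16666667, 204.92156863]), ((280.1835021972656, 205.44496154785156), (30.650440216064453, 4.884914875030518), 73.3007583618164))]
[(np.int32(213), array([336.50704225, 188.75117371]), ((336.3876037597656, 188.79129028320312), (9.481996536254883, 27.02368927001953), 61.69924545288086))]
```

View pics/tc.png

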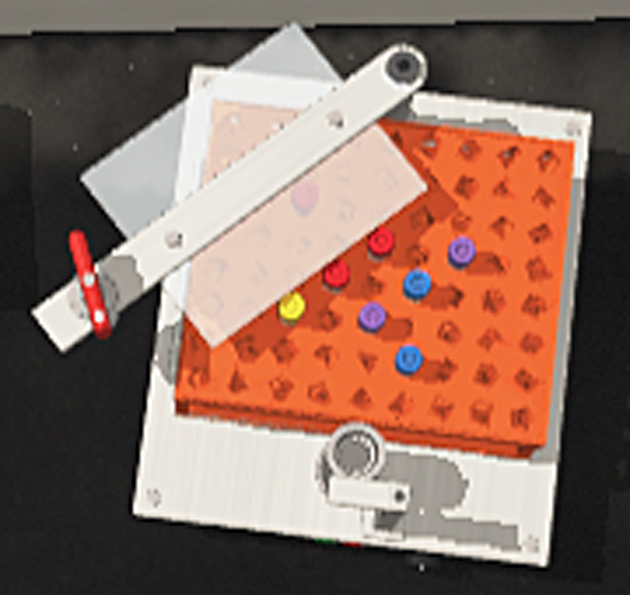

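View pics/sc.png

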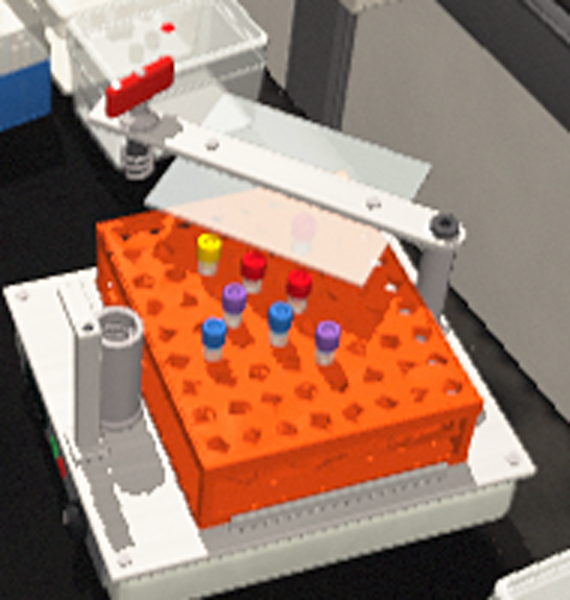

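The top crop shows the pivot cap at about (370.4,143.9), the pillar mouth at (356.4,254.4) and the keeper to its right. The red T-handle is at about (280,205), with its dot end toward the robot at (283,215.5). In the scene crop the pivot cap is at about (438.5,235.5), the mouth at (330.5,267.5) and the handle at (336.5,188.8).

```bash
python3 - <<'E'
from h import *
np.set_printoptions(precision=4,suppress=True)
print("piv",onplane("top",370.4,143.9,.178),onplane("scene",438.7,235,.178),tri((370.4,143.9),(438.7,235)))
print("mouth",onplane("top",356.4,254.4,.152),onplane("scene",330.3,269,.152),tri((356.4,254.4),(330.3,269)))
print("T",onplane("top",280.17,205.3,.212),onplane("scene",336.4,188.8,.2035),tri((280.2,205.4),(336.4,188.8)))
for a in((276.6,191.6),(284.5,220.6)):print(onplane("top",*a,.215))
P=onplane("top",370.4,143.9,.178)[:2];M=onplane("top",356.4,254.4,.152)[:2];T=onplane("top",280.17,205.3,.212)[:2]
for q in(M,T):
  d=q-P;print(np.linalg.norm(d),np.degrees(np.arctan2(d[1],d[0])))
print(arm.read_qpos(), arm.read_force())
for yaw in range(-180,180,30):
  a=arm.solve_ik([*T,.3],[180,0,yaw]);b=arm.solve_ik([*M,.3],[180,0,yaw]);print(yaw,None if a is None else np.round(a),None if b is None else np.round(b))
E
```

```text
piv [ 0.7105 -0.046   0.178 ] [ 0.7133 -0.0446  0.178 ] (array([ 0.7107, -0.0461,  0.1802]), np.float64(0.001905473205500233))
mouth [ 0.4858 -0.0105  0.152 ] [ 0.4904 -0.0121  0.152 ] (array([ 0.4882, -0.0112,  0.1515]), np.float64(0.0048046811159411))
T [0.5781 0.1391 0.212 ] [0.5801 0.1407 0.2035] (array([0.5795, 0.1395, 0.2046]), np.float64(0.00021249941481036352))
[0.6051 0.1455 0.215 ]
[0.5468 0.131  0.215 ]
0.22744748395682587 171.0083535057614
0.2275603403016541 125.56899425016293
[66.4977 15.8643 -1.5662 72.6508 -0.0011 84.0759] [-0.2095 -0.2155 -0.0241]
-180 [ 7. 11.  1. 80.  0.  7.] [ -9.  -0. -12.  78.   0.  -9.]
-150 [  7.  11.   1.  80.   0. -23.] [ -9.  -0. -12.  78.   0. -39.]
-120 [  7.  11.   1.  80.   0. -53.] [ -9.  -0. -12.  78.   0. -69.]
-90 [  7.  11.   1.  80.   0. -83.] [ -9.  -0. -12.  78.   0. -99.]
-60 [   7.   11.    1.   80.    0. -113.] [  -9.   -0.  -12.   78.    0. -129.]
-30 [   7.   11.    1.   80.    0. -143.] [  -9.   -0.  -12.   78.    0. -159.]
0 [   7.   11.    1.   80.    0. -173.] [ -9.  -0. -12.  78.   0. 171.]
30 [  7.  11.   1.  80.   0. 157.] [ -9.  -0. -12.  78.   0. 141.]
60 [  7.  11.   1.  80.   0. 127.] [ -9.  -0. -12.  78.   0. 111.]
90 [ 7. 11.  1. 80.  0. 97.] [ -9.  -0. -12.  78.   0.  81.]
120 [ 7. 11.  1. 80.  0. 67.] [ -9.  -0. -12.  78.   0.  51.]
150 [ 7. 11.  1. 80.  0. 37.] [ -9.  -0. -12.  78.   0.  21.]
```

```bash
python3 - <<'E'
from h import *
np.set_printoptions(precision=4,suppress=True)
T=[.579,.1395]
arm.goto([*T,.29],[180,0,14]); print(arm.read_time_s(),arm.read_qpos())
print(arm.move_l([*T,.1885],vel=.1,threshold=10), arm.read_eef_pos())
arm.move_gripper(0.0,40); print("gap",arm.read_finger_gap(),arm.read_finger_force(),arm.read_force(),arm.read_torque())
print(arm.move_l([*T,.1885+.0345],vel=.05,threshold=25),arm.read_eef_pos(),arm.read_force(),arm.read_torque(),arm.read_finger_gap(),arm.read_time_s())
t=arm.grab_frame("top");s=arm.grab_frame("scene")
a=cv2.resize(np.hstack([t[120:300,230:440],s[100:280,270:480]]),None,fx=1.9,fy=1.9,interpolation=cv2.INTER_CUBIC)
cv2.imwrite("pics/g1.png",a[:,:,::-1])
E
```

```text
2.3583 [  7.3925  11.4687  -0.0412  78.505    0.0136 173.3176]
False [0.5797 0.1396 0.1894]
gap 0.009089562804604606 43.79259064793587 [-2.8094  3.3959  2.2468] [0.539  0.4295 0.003 ]
False [0.5787 0.1402 0.2238] [-2.5452  5.454  -3.1045] [0.9573 0.5694 0.0209] 0.009664098325546842 5.0417
```

View pics/g1.png

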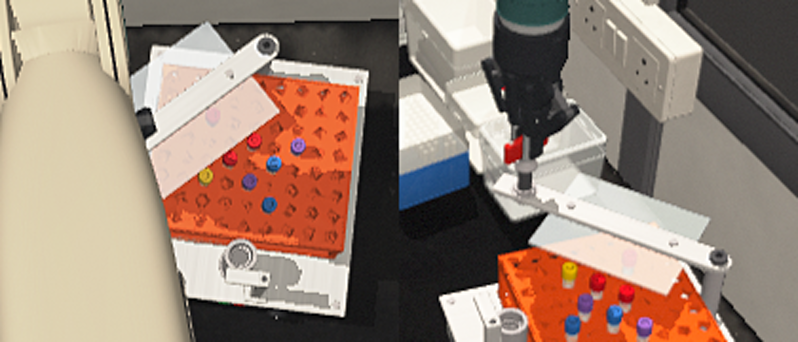

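```bash
python3 - <<'E'
from h import *
np.set_printoptions(precision=2,suppress=True)
P=np.array([.711,-.0455]); r=.2277; z=.2230
def go(f,yaw,**k):
    a=np.radians(f); return arm.move_l([*(P+r*np.array([np.cos(a),np.sin(a)])),z],[180,0,yaw],**k)
f=125.5
while f<174.4:
    f+=4.45; fy=min(f,171.1)
    hit=go(f,14+(fy-125.5)*60/45.6,vel=.08 if f<166 else .03,threshold=None if f<166 else 12)
    F=arm.read_force(); u=np.array([np.cos(np.radians(f)),np.sin(np.radians(f))]); n=np.array([-u[1],u[0]])
    e=arm.read_eef_pos(); d=e[:2]-P
    print(round(f,1),hit,"rad",F[:2]@u,"tan",F[:2]@n,"z",F[2],"ang",np.degrees(np.arctan2(d[1],d[0])),"r",np.hypot(*d)*1e3,e[2],arm.read_time_s())
    fr=F[:2]@u
    if abs(fr)>12: r+= np.sign(fr)*.0007
    if hit: break
print(arm.read_eef_pos(),arm.read_eef_rot(),arm.read_qpos())
t=arm.grab_frame("top");s=arm.grab_frame("scene")
a=cv2.resize(np.hstack([t[120:300,230:440],s[140:320,270:480]]),None,fx=1.9,fy=1.9,interpolation=cv2.INTER_CUBIC)
cv2.imwrite("pics/g2.png",a[:,:,::-1])
E
```

```text
129.9 False rad 3.6648971313678067 tan 0.3960003410272299 z -2.129247817408906 ang 129.9482575886778 r 227.96326951548394 0.22349117097114488 5.5083
134.4 False rad 4.412867356398181 tan 0.6752275583272693 z -3.913027473056534 ang 134.33116330543518 r 227.87363003982682 0.22306191887617763 5.8833
138.8 False rad 5.7520603686422405 tan -0.04370842431219124 z -2.89852829467091 ang 138.7553640325522 r 227.78347833326802 0.22297287188433645 6.2583
143.3 False rad 4.162833344798055 tan 0.47161772944008984 z -3.229456808057621 ang 143.20498434720838 r 227.66525297196262 0.22299998812702887 6.6333
147.7 False rad 4.990570911446216 tan 1.036887972109787 z -2.862753747421398 ang 147.6574354974758 r 227.58120388851393 0.2230346692156445 7.0083
152.2 False rad 4.454844878035008 tan 0.9385700689647869 z -2.625675002870915 ang 152.11324652206727 r 227.46322643155887 0.2230645452628902 7.3833
156.6 False rad 4.7971846514652166 tan -0.5469480783815506 z -3.373446208976584 ang 156.56222170943806 r 227.38634219188052 0.22308472654994843 7.7583
161.1 False rad 3.051290026706018 tan -0.19357879558412394 z -3.5793908239596712 ang 161.01318319448558 r 227.30242478558318 0.2231345869023924 8.1333
165.5 False rad 2.3991794207414037 tan 0.5766822538332833 z -3.3719612087106654 ang 165.46431743421772 r 227.14754375058342 0.2232072655563014 8.5083
170.0 False rad 0.43641258527177307 tan -0.47550370367277073 z -2.65234643431809 ang 169.99796680011136 r 227.12563665513156 0.22324457580560692 9.25
174.4 True rad -1.7789296181859116 tan -3.0790171486909474 z -2.732586646462049 ang 170.82377513647162 r 227.21856149085917 0.22246962342376309 9.6083
[ 0.49 -0.01  0.22] [-179.96   -0.6    73.21] [ -9.07   1.98 -18.96  69.02   0.6   97.72]
```

View pics/g2.png

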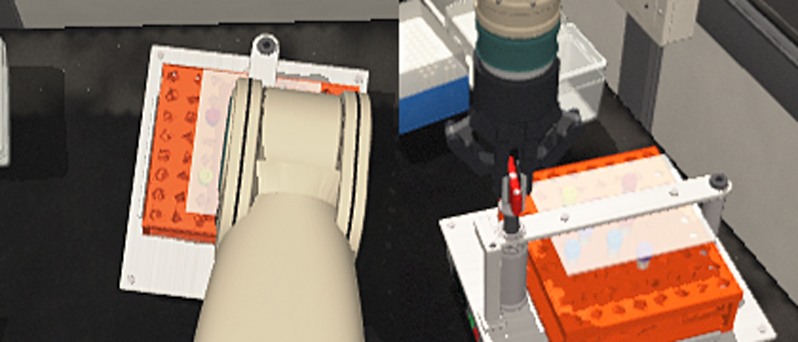

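```bash
python3 - <<'E'
from h import *
np.set_printoptions(precision=4,suppress=True)
P=np.array([.711,-.0455]); r=.2272
def pt(f): a=np.radians(f); return P+r*np.array([np.cos(a),np.sin(a)])
h=arm.move_l([*pt(173.5),.223],[180,0,73.2],vel=.02,threshold=14); e=arm.read_eef_pos(); d=e[:2]-P
f=np.degrees(np.arctan2(d[1],d[0])); print(h,f,e,arm.read_force())
h=arm.move_l([*pt(f),.223],[180,0,73.2],vel=.02); print(arm.read_force(),arm.read_eef_pos())
z0=arm.read_eef_pos()
h=arm.move_l([*pt(f),.195],[180,0,73.2],vel=.03,threshold=6); print(h,arm.read_eef_pos(),arm.read_force(),arm.read_torque(),arm.read_time_s())
arm.pause(.2); print(arm.read_eef_pos(),arm.read_force(),arm.read_time_s())
E
```

```text
True 170.85685426774188 [ 0.4866 -0.0094  0.2217] [ 2.9807  3.232  -3.0017]
[ 1.738   1.6984 -4.3202] [ 0.4867 -0.0092  0.2229]
True [ 0.4868 -0.009   0.2073] [-0.6801 -0.1486  3.5173] [ 0.0002 -0.0227  0.0188] 10.9167
[ 0.4868 -0.0088  0.2072] [-0.553  -0.9756  5.3481] 11.1167
```

```bash
cat > spin.py <<'E'
from h import *
P=np.array([.711,-.0455]); A=np.radians(170.9); XY=P+.2272*np.array([np.cos(A),np.sin(A)])
np.set_printoptions(precision=4,suppress=True)
E
python3 - <<'E'
from spin import *
yaw=73.2; z=arm.read_eef_pos()[2]
while yaw<215:
    dy=15 if yaw<128 else 6
    yaw+=dy
    arm.move_l([*XY,z+8e-3*dy/360+.0004],[180,0,yaw],vel=.05)
    F0=arm.read_force()[2]
    h=arm.move_l([*XY,z-.010],[180,0,yaw],vel=.03,threshold=5)
    zn=arm.read_eef_pos()[2]; print(yaw,"th",round(yaw-180+9.1,1),h,"z %.4f"%zn,F0,arm.read_force()[2],arm.read_torque()[2],"j6",arm.read_qpos()[5],arm.read_time_s())
    if zn<z-.004 or arm.read_time_s()>38: break
    z=zn
E
```

```text
88.2 th -82.7 True z 0.2076 3.056161969493525 4.050188326400792 0.04894098344937306 j6 83.14988002398782 11.7333
103.2 th -67.7 True z 0.2080 3.6728608531403606 5.462254414861021 0.00677027217175164 j6 68.18500509979717 12.35
118.2 th -52.7 True z 0.2083 3.7153303571432814 4.798113813392338 -0.04537186522274412 j6 53.200363129260516 12.9667
133.2 th -37.7 True z 0.2085 3.400427925541098 4.84985765265791 -0.027878652861639912 j6 38.20087516245706 13.5833
139.2 th -31.7 True z 0.2087 4.716897266750763 5.141373908850121 -0.004560424348697302 j6 32.15493840901008 14.0417
145.2 th -25.7 True z 0.2087 2.721664505276747 4.451344790770102 0.02298198947379874 j6 26.13632454351302 14.5
151.2 th -19.7 True z 0.2086 4.21704682174423 5.077836098693698 0.016088090178284373 j6 20.12007434496058 14.9583
157.2 th -13.7 True z 0.2018 0.8822307045621314 4.356624718849482 0.014520542240181272 j6 14.11418345857438 15.5167
```

```bash
cat >> spin.py <<'E'
def forward(yaw,z,total):
    n=int(np.ceil(total/25)); d=total/n
    for i in range(n):
        yaw-=d; z-=8e-3*d/360
        arm.move_l([*XY,z],[180,0,yaw],vel=.05)
        F=arm.read_force(); print("yaw %.1f z %.4f F"%(yaw,arm.read_eef_pos()[2]),F,"Tz %.3f"%arm.read_torque()[2],"j6 %.1f"%arm.read_qpos()[5],arm.read_time_s())
        if F[2]>10: z+=.0004
        if F[2]<-8: z-=.0004
        if abs(F[2])>40: break
    return yaw,z
def regrasp():
    arm.move_gripper(.085); q=np.array(arm.read_qpos()); q[5]-=180; arm.goto_joints(q)
    arm.move_gripper(0,40); print("regrasp gap",arm.read_finger_gap(),arm.read_eef_pos(),arm.read_force(),arm.read_time_s())
E
python3 - <<'E'
from spin import *
y,z=forward(157.2,arm.read_eef_pos()[2],150); print(y,z)
arm.move_gripper(.085); q=np.array(arm.read_qpos()); q[5]-=180; arm.goto_joints(q); print(arm.read_eef_pos(),arm.read_force(),arm.read_time_s())
s=arm.grab_frame("scene"); print(red("scene",s,270,180,400,300))
crop(s,260,140,460,320,3,"pics/r1.png")
E
```

```text
yaw 132.2 z 0.2013 F [-3.2647  5.162   5.1475] Tz -0.090 j6 39.1 16.1
yaw 107.2 z 0.2007 F [-1.9383  4.7136  3.9106] Tz -0.039 j6 64.1 16.6833
yaw 82.2 z 0.2002 F [-2.05    4.3569  4.8339] Tz 0.007 j6 89.1 17.2667
yaw 57.2 z 0.1996 F [-1.6039  4.9237  4.0944] Tz -0.014 j6 114.1 17.85
yaw 32.2 z 0.1991 F [-0.9362  5.6204  3.6633] Tz 0.003 j6 139.0 18.4333
yaw 7.2 z 0.1985 F [0.3875 4.2741 3.0426] Tz 0.021 j6 163.9 19.0167
7.199999999999989 0.19843673906553777
[ 0.4867 -0.0096  0.1984] [-0.3388 -0.3618 -0.5898] 22.3833
[(np.int32(249), array([325.3614, 246.7952]), ((323.4000244140625, 244.8000030517578), (16.994115829467773, 23.255107879638672), 63.43495178222656)), (np.int32(1052), array([365.75  , 287.3023]), ((368.0, 282.0), (34.0, 62.0), 90.0))]
```

View pics/r1.png

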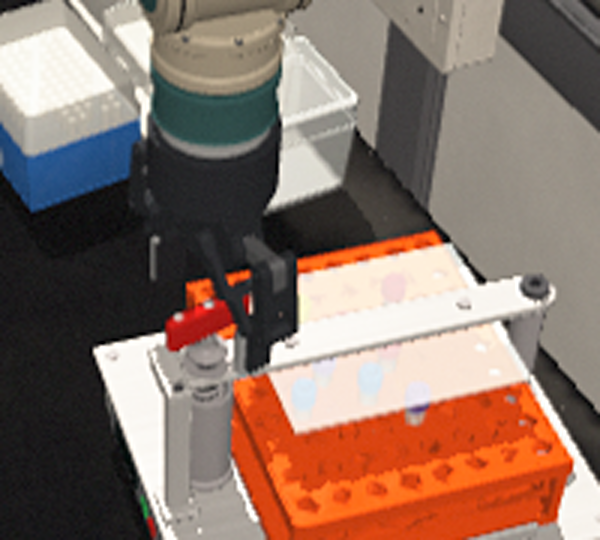

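The picture shows the fingers open around the red handle at crop (205,322). The bar's end is under the keeper and the screw sits upright in the pillar. I'll grip again and continue forward.

```bash
python3 - <<'E'
from spin import *
arm.move_gripper(0,40); print(arm.read_finger_gap(),arm.read_force())
y,z=forward(187.2,arm.read_eef_pos()[2],104)
regrasp()
y,z=forward(y+180,arm.read_eef_pos()[2],104)
arm.pause(.3); print(arm.read_eef_pos(),arm.read_force(),arm.read_torque(),arm.read_finger_gap(),arm.read_finger_force(),arm.read_time_s())
s=arm.grab_frame("scene"); crop(s,260,140,460,320,3,"pics/r2.png")
E
```

```text
0.009310980137593386 [-0.9034  0.3816  0.8667]
yaw 166.4 z 0.1981 F [-0.855   0.4164  1.4133] Tz -0.052 j6 4.8 23.625
yaw 145.6 z 0.1976 F [ 0.8374 -0.0609  1.2508] Tz 0.036 j6 25.5 24.1417
yaw 124.8 z 0.1972 F [-0.1847  1.4293  0.0467] Tz -0.023 j6 46.3 24.6583
yaw 104.0 z 0.1967 F [-1.1325  1.2173  0.4515] Tz -0.035 j6 67.1 25.175
yaw 83.2 z 0.1962 F [-1.559   1.9052  0.2754] Tz -0.075 j6 87.9 25.6917
regrasp gap 0.009286468332153179 [ 0.4866 -0.0096  0.1964] [-1.0532  0.2948  1.4836] 29.7333
yaw 242.4 z 0.1959 F [-1.5383  1.2272  0.8756] Tz 0.020 j6 -71.2 30.25
yaw 221.6 z 0.1954 F [-2.587   1.9317  3.1518] Tz -0.057 j6 -50.5 30.7667
yaw 200.8 z 0.1949 F [-2.8313  3.0357  4.5358] Tz 0.022 j6 -29.7 31.2833
yaw 180.0 z 0.1944 F [-4.138   2.9844  3.8004] Tz -0.019 j6 -8.8 31.8
yaw 159.2 z 0.1939 F [-3.7208  2.5683  3.3326] Tz -0.025 j6 12.0 32.3167
[ 0.486  -0.0093  0.194 ] [-4.6168  3.6271  3.9486] [ 0.6574  0.9255 -0.0225] 0.009454704575700312 41.553034633398056 32.6167
```

View pics/r2.png

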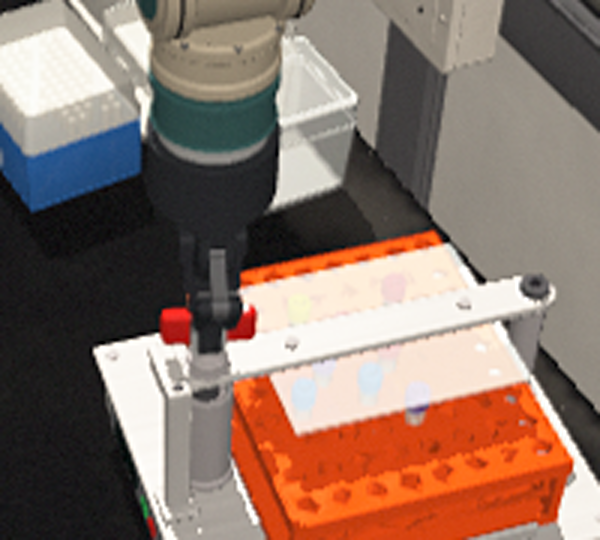

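The picture shows the fingers holding the red handle at crop (210,322), which lies along the bar. The bar's end is under the keeper, and the screw has sunk 8 mm over the full forward turn.

```bash
python3 -c "
from cell import arm
print(arm.close_job())"
```

```text
the job is handed in; nothing more can be done
None
```

The job is handed in at about 33 s: the bar is home under the keeper, and the screw was turned backward until its thread dropped (about 7 mm), then about one full turn forward, sinking about 8 mm. The gripper still holds the T-handle, and I did not touch the boxes or the bottle.

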